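Gauge the slanting furnace tube and present the tip to the reader

ROBOT

A 6-joint arm with a two-finger parallel gripper is mounted at the origin on the work surface. World frame = base frame: x ahead of the robot, y to its left, z up, the work surface at z = 0. Lengths are in m, angles in degrees, forces in N, time in s.
With the tool pointing down it reaches from about 0.375 to 0.9 m from the base axis. Payload 3.1 kg.
Tool frame: the origin (TCP) lies midway between the tips of the shut fingers; the grasp point (between the pads) lies 19 mm behind it; z points along the fingers, y is the direction in which the jaws open and shut (so a half turn about z gives the same grasp; the last joint's range is limited). The gripper opens to 87 mm and grips with 3 to 60 N. Pads are 19 mm wide; open, the fingers measure 117 mm over their backs; the gripper's body (75 mm by 190 mm) begins 51 mm behind the grasp point.
Start: joints at [-84.712, 30.224, 82.088, -0, 67.689, -10.227], TCP at [0.167, -0.602, 0.223] pointing down, gripper open.
Joint ranges: [-176.69, 176.69], [-43.24, 126.21], [12.49, 139.97], [-82, 262], [0, 151.66], [-163.58, 163.58]. Speed limits (degrees/s): [159.86, 159.86, 180, 180, 180, 180].

INTERFACE

Orientations are given as a 3x3 rotation matrix whose columns are the frame's x, y, z axes.
In Python, from rig import bot, capture, get_calibration gives the robot as it stands.
- The arm moves only by the tool play_rows, never from a script. Its arguments are lists of equal length, an entry for each row: "fingers": the closure in counts, from 0 (fully open) to 255 (shut); "linear": the shift along the tool's x, y, z in mm, a list of three; "rot": the turn, a rotation vector about the tool's x, y, z in degrees, a list of three. A call has 1 to 20 rows; each row is the pose to reach, as a shift and turn from the pose commanded when the call began, along the tool's axes at that moment; what a row does not reach only later rows make up. A row lasts 1/10 s, in which the tool goes at most 50 mm and 8.59 degrees, less where a joint would pass 70% of its speed; a pose out of reach is approached as far as the arm can. A call with a gripper value outside its range is refused whole. The fingers move at their own pace and stop on an object; the grip force is fixed at half the most. Time passes only in rows, so rows that repeat a pose let the fingers close. It gives the time, the measured TCP pose, the force and the opening at its end, in the units of the state.
- bot.read_state(): the state, without advancing time (a new reading comes with each control period).
- capture(name): name is "scene" or "top"; returns the picture (400x640x3 uint8, red, green, blue); there is no depth.
- get_calibration(name): a dict with "vfov" (degrees; the focal length in pixels is half the picture's height over the tangent of half this angle, whatever the lens; pixels are square), "cx", "cy" (the principal point, pixels), "dist" ([k1, k2, p1, p2, k3] as OpenCV has them; the pictures are not rectified), "camera_from_world" (4x4, takes a point from world to camera coordinates). Camera axes: x right, y down, z forward; pixel columns grow to the right and rows downward; lengths in m; the calibration is good to about 2 mm. A picture is of the moment at which its call begins. get_calibration takes no time and is no camera call.
- bot.hand_in(): hands the job in, once; it reports no verdict.
The state is a dict: "time_s": time; "joint_positions": joint angles; "qvel": joint speeds; "tau": joint torques, N m; "position": TCP position; "tcp_rot": TCP orientation; "force": force on the tool from outside, world axes, zero at the start; "moment": the same for the moment, N m; "opening": opening from 0.0 (shut) to 1.0 (fully open).
Only numpy, scipy, OpenCV 4.12 (cv2) and the standard library are available. Lean on these libraries where they do the work, as an engineer would, in place of code of your own. Each camera call takes 0.05 s, during which the arm holds its last target.

TASK

First turn the black heater dial clockwise until its white pointer stands at the green mark, and leave it there. Then take the gauge rod out of its rest, push it down the furnace's slanting guide tube until its collar stops against the tube's mouth, and draw it right out again. Finish still gripping the gauge (do not put it down or let go): held still and level with its copper tip centred about 7 cm above the reader's round glass window, never touching the reader and touching nothing but the gripper, the other loose things left where they are.

Things in the scene. Friction and masses are not known exactly. Their poses are not given: they have to be found in the camera images.
- dial (a joint): Heater dial: black knob standing on top of the blue controller box (box 150 x 130 x 55 mm), turning about a vertical axis. 0 = pointer towards the controller's own -x, grows clockwise seen from above, stops at 0 and 3.14 rad. The green mark on its scale is at 1.571 rad (the controller's own +y side); the dial starts between 0.15 and 1.15. It turns stiffly enough to stay where it is left (about 0.03 N m).
- dial_grip (a point): Centre of the dial's grip bar on the dial's axis, 92 mm above the table. The bar runs along this point's x axis (42 mm long, 14 mm thick across its y axis); the bar's bottom is 23 mm below and its top 7 mm above this point. The white pointer stripe is on the bar's -x half. Its axes turn with the dial.
- controller: Blue controller box carrying the dial, fixed; origin under its centre, z up. A green mark lies beside the dial on the box's +y side.
- gauge: Gauge rod, 0.12 kg, lying level in its rest at the start, axis 45 mm above the table. Origin on its axis in the middle of the grip zone; x runs along the rod to the tip, z up at the start. Orange square handle 16 x 16 mm from x = -60 to +50 mm, collar 30 mm across from x = 50 to 58 mm, steel rod 10 mm across from x = 58 mm to the copper tip's end at x = 188 mm (last 6 mm tapered to 5 mm). Centre of mass about x = +8 mm.
- gauge_collar (a point): Centre of the collar's front face (x = +58 mm on the gauge).
- gauge_tip (a point): End of the copper tip (x = +188 mm on the gauge).
- rest: Grey rest, fixed, 225 x 50 mm base 8 mm thick, same axes as the gauge at the start; two open-topped U saddles 49 mm high, the rear one over x = -55 to -40 mm, 31 mm wide, the front one over x = 130 to 142 mm; between them the handle is free to be gripped from above. Lift the gauge straight up out of it.
- furnace: Small crucible furnace, fixed: finned base 140 x 122 mm and 48 mm high, white can 104 mm across, 186 mm high overall; origin under the can's centre; the guide tube slopes up and out towards its +x side on a thin leg.
- tube: Brass guide tube on the furnace, bore 16 mm, outside 27 mm, 148 mm long. Origin at the centre of its open mouth (160 mm above the table), z axis along the tube pointing outwards and 35 degrees upwards; the rod goes in along -z. The bore is deeper than the 130 mm of rod ahead of the collar; the collar stops on the mouth's rim.
- reader: Black optical tip reader, fixed, 90 x 120 x 35 mm, with a round glass window (38 mm across) in the middle of its top.
- reader_window (a point): Centre of the glass window, 36 mm above the table, z up.
- tape_ring: Bystander, not to be moved: blue plastic ring lying flat, 60 mm across, 22 mm high.
- crucible: Bystander, not to be moved: small white ceramic cup, 44 mm across, 38 mm high.
- wrench: Bystander, not to be moved: steel wrench lying flat.
- screwdriver: Bystander, not to be moved: screwdriver lying flat.
- jar: Bystander, not to be moved: closed jar, 52 mm across, 70 mm high.
- adaptor: Bystander, not to be moved: black box 85 x 55 x 35 mm.
- valve: Bystander, not to be moved: small brass and green solenoid valve, 53 mm high.
Things that resemble listed ones, but are neither listed nor needed, are in the scene too. Of the things like the gauge, leave any that is purple; of the rest the larger one is meant.

How it is judged:
By the outcome, as a careful person would: the job done as asked, in the order asked, and still so for the second after the job is handed in, while the arm keeps its last pose, push and grip.
It also fails if it takes over 72 s, if anything falls off the work surface, if the arm or the gripper's body presses on something with over 40 N, if the wrist force passes 120 N, or if a joint passes its speed limit or range.

## Working session

There is one attempt and no reset: what is moved stays moved. The work goes in short steps, Python scripts to look and compute and a tool call to move; the robot and the scene stay as the last step left them, time stands still between calls to the robot, and variables do not carry over. Pictures are saved under pics/ and viewed, and the job is handed in when it is done.

Besides the shell and the picture viewer there is one more tool, called after "Request:" by a JSON object that holds its "fn" and its "kwargs". play_rows: Moves the arm, as the interface text tells. Its arguments: {"type":"object","properties":{"fingers":{"type":"array"},"linear":{"type":"array"},"rot":{"type":"array"}},"required":["fingers","linear","rot"]}

```bash
ls; mkdir -p pics; python3 - <<'E'
from rig import bot,capture,get_calibration
import cv2,numpy as np
np.set_printoptions(precision=4,suppress=True)
for n in("scene","top"):
    im=capture(n); cv2.imwrite(f"pics/{n}0.png",im[:,:,::-1]); c=get_calibration(n); print(n,c)
print(bot.read_state())
E
```

```text
pics
scene {'vfov': 54.3315111721947, 'cx': 321.4178335397868, 'cy': 196.25035405739385, 'dist': array([0.0091, 0.    , 0.    , 0.    , 0.    ]), 'camera_from_world': array([[ 0.6989,  0.7152,  0.0048, -0.3477],
       [ 0.6198, -0.6024, -0.5029, -0.261 ],
       [-0.3568,  0.3545, -0.8643,  1.2861],
       [ 0.    ,  0.    ,  0.    ,  1.    ]])}
top {'vfov': 50.856411248300766, 'cx': 317.05807323886637, 'cy': 199.20814161683379, 'dist': array([-0.0295,  0.    ,  0.    ,  0.    ,  0.    ]), 'camera_from_world': array([[ 0.0278, -0.9996,  0.0016, -0.0358],
       [-0.9865, -0.0277, -0.1615,  0.5239],
       [ 0.1615,  0.0029, -0.9869,  1.2898],
       [ 0.    ,  0.    ,  0.    ,  1.    ]])}
{'time_s': 0.1, 'joint_positions': array([-84.7128,  30.2729,  82.1495,  -0.0003,  67.6916, -10.2258]), 'qvel': array([-0.0459, -0.1216, -0.0584,  0.0467,  0.0612, -0.0329]), 'tau': array([ -0.0001, -44.0986, -17.7151,   0.0635,   0.0534,  -0.    ]), 'position': array([ 0.1671, -0.6015,  0.2217]), 'tcp_rot': array([[ 0.9636,  0.2675, -0.0002],
       [ 0.2675, -0.9636,  0.002 ],
       [ 0.0003, -0.002 , -1.    ]]), 'force': array([ 0.1511,  0.6081, -0.2084]), 'moment': array([ 0.0243,  0.0445, -0.0327]), 'opening': 0.9982949802896754}
```

View pics/scene0.png

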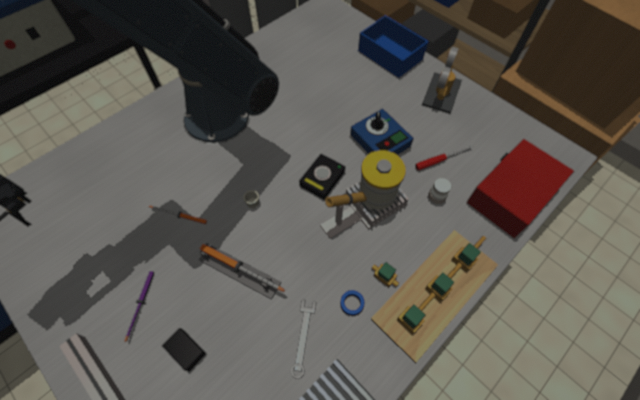

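View pics/top0.png

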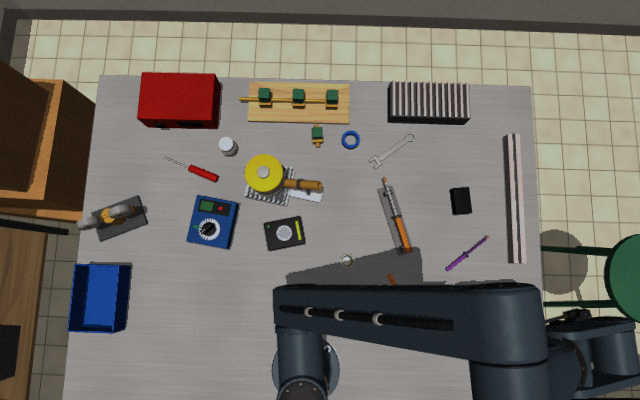

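Gauge candidates:
- The orange rod in the grey rest, scene (240,265) and top (397,215). It is the largest.
- The small orange rod lying on the table, scene (180,214) and top (392,280).
- The purple rod, scene (140,305) and top (467,252), which is excluded.

I choose the one in the rest. The dial is at scene (377,124) and top (209,230). Next I check close crops.

```bash
python3 - <<'E'
import cv2,numpy as np
s=cv2.imread("pics/scene0.png");t=cv2.imread("pics/top0.png")
def c(im,x,y,w,h,k): return cv2.resize(im[y:y+h,x:x+w],(w*k,h*k),interpolation=cv2.INTER_CUBIC)
cv2.imwrite("pics/c1.png",np.hstack([c(s,190,230,100,75,4),c(t,365,170,100,75,4)][:2]))
cv2.imwrite("pics/c2.png",np.hstack([c(s,340,100,80,60,5),c(t,175,185,80,60,5)]))
cv2.imwrite("pics/c3.png",np.hstack([c(s,295,140,115,100,3),c(t,235,145,100,100,3)]))
E
```

```text
(no output)
```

View pics/c1.png

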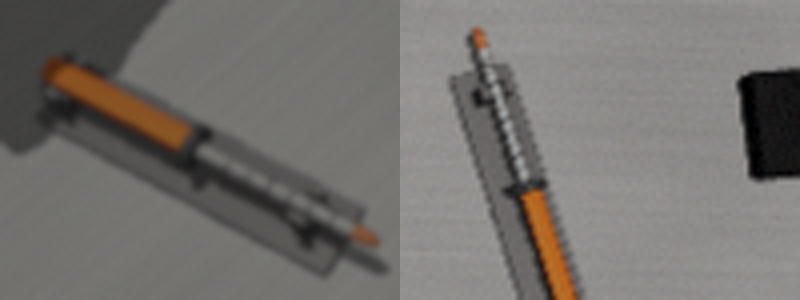

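View pics/c2.png

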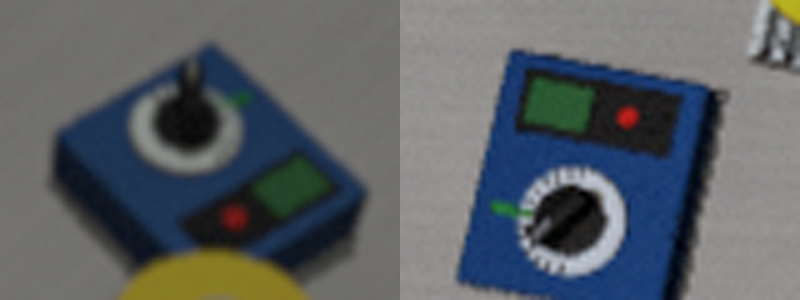

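View pics/c3.png

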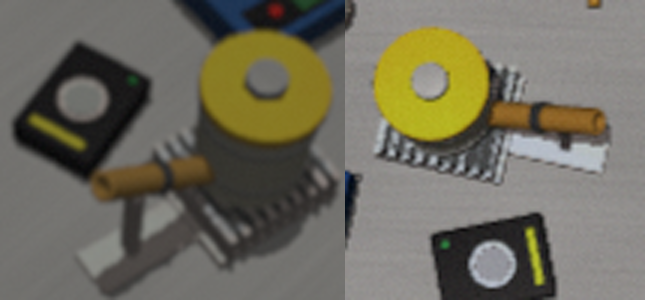

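The rod in the rest is confirmed: long orange handle, collar, and copper tip at top (384,178). The dial pointer is about 35° short of the green mark, going clockwise in the top view. Now I measure.

```bash
cat > h.py <<'E'
import cv2,numpy as np
from rig import bot,capture,get_calibration
np.set_printoptions(precision=4,suppress=True)
class Cam:
    def __init__(s,n):
        c=get_calibration(n); f=200/np.tan(np.radians(c['vfov'])/2)
        s.K=np.array([[f,0,c['cx']],[0,f,c['cy']],[0,0,1.]]); s.d=np.array(c['dist']); s.T=np.array(c['camera_from_world'])
        s.R=s.T[:3,:3]; s.o=-s.R.T@s.T[:3,3]
    def ray(s,p):
        u=cv2.undistortPoints(np.array(p,float).reshape(1,1,2),s.K,s.d)[0,0]
        v=s.R.T@np.array([u[0],u[1],1]); return v/np.linalg.norm(v)
    def plane(s,p,z):
        v=s.ray(p); return s.o+v*(z-s.o[2])/v[2]
    def proj(s,X):
        return cv2.projectPoints(np.array(X,float).reshape(-1,3),cv2.Rodrigues(s.R)[0],s.T[:3,3],s.K,s.d)[0].reshape(-1,2)
S=Cam('scene');T=Cam('top')
def tri(ps,pt):
    a,b=S.ray(ps),T.ray(pt)
    A=sum(np.eye(3)-np.outer(v,v) for v in(a,b)); B=sum((np.eye(3)-np.outer(v,v))@o for v,o in((a,S.o),(b,T.o)))
    X=np.linalg.solve(A,B); gap=abs(np.dot(np.cross(a,b)/np.linalg.norm(np.cross(a,b)),S.o-T.o)); return X,gap
def hsv(im,lo,hi,roi):
    h=cv2.cvtColor(im,cv2.COLOR_BGR2HSV); m=cv2.inRange(h,np.array(lo),np.array(hi)); k=np.zeros_like(m);x0,y0,x1,y1=roi;k[y0:y1,x0:x1]=1
    return m*k
def comps(m,mn=5):
    n,l,st,c=cv2.connectedComponentsWithStats(m); return [(st[i,4],c[i],st[i,:4],l==i) for i in np.argsort(-st[:,4]) if i and st[i,4]>=mn]
E
python3 - <<'E'
from h import *
s=cv2.imread("pics/scene0.png");t=cv2.imread("pics/top0.png")
print("orange");
for n,im,r in(("s",s,(195,235,292,302)),("t",t,(370,172,415,256))):
    for a,c,b,m in comps(hsv(im,(3,110,60),(20,255,255),r)):
        ys,xs=np.nonzero(m); pts=np.c_[xs,ys].astype(np.float32); rc=cv2.minAreaRect(pts); print(n,a,c,b,rc)
print("green mark")
for n,im,r in(("s",s,(383,115,393,123)),("t",t,(180,218,213,240))):
    for a,c,b,m in comps(hsv(im,(45,100,40),(85,255,255),r),3): print(n,a,c,b)
print("white disc dial")
for n,im,r in(("s",s,(355,105,395,140)),("t",t,(190,213,225,245))):
    for a,c,b,m in comps(hsv(im,(0,0,110),(180,75,255),r),3):
        ys,xs=np.nonzero(m);h=cv2.convexHull(np.c_[xs,ys].astype(np.int32)); print(n,a,c,b, cv2.fitEllipse(h) if len(h)>4 else'')
print("reader win")
for n,im,r in(("s",s,(310,160,335,185)),("t",t,(272,220,296,248))):
    for a,c,b,m in comps(hsv(im,(0,0,90),(180,75,255),r),20):
        ys,xs=np.nonzero(m);h=cv2.convexHull(np.c_[xs,ys].astype(np.int32)); e=cv2.fitEllipse(h);print(n,a,c,b,e,(S if n=='s' else T).plane(e[0],.036))
print("tube")
for n,im,r in(("s",s,(320,185,370,215)),("t",t,(280,170,330,200))):
    for a,c,b,m in comps(hsv(im,(8,110,50),(22,255,255),r),10):
        ys,xs=np.nonzero(m); rc=cv2.minAreaRect(np.c_[xs,ys].astype(np.float32)); print(n,a,c,b,rc,cv2.boxPoints(rc).tolist())
def c(im,x,y,w,h,k): return cv2.resize(im[y:y+h,x:x+w],(w*k,h*k),interpolation=cv2.INTER_CUBIC)
cv2.imwrite("pics/c4.png",np.hstack([c(s,320,180,50,37,8),c(t,280,165,50,37,8)]))
cv2.imwrite("pics/c5.png",np.hstack([c(s,355,105,40,40,10),c(t,190,210,40,40,10)]))
E
```

```text
orange
s 300 [218.2633 255.4567] [200 244  38  24] ((218.14617919921875, 255.36924743652344), (39.81514358520508, 7.938222408294678), 29.744882583618164)
s 15 [280.6667 288.6   ] [278 287   6   4] ((280.70001220703125, 288.6000671386719), (5.366563320159912, 2.236067771911621), 26.56505012512207)
t 206 [402.5922 234.1505] [395 217  16  35] ((402.6217041015625, 234.30287170410156), (36.38056182861328, 5.672237873077393), 70.97439575195312)
t 12 [384.0833 179.1667] [383 177   3   5] ((384.0, 179.0), (4.0, 2.0), 90.0)
green mark
s 5 [387.8 119.4] [387 119   3   2]
t 12 [196.1667 226.5833] [193 226   8   2]
white disc dial
s 349 [370.8711 109.9599] [355 105  40  17] 
s 104 [375.4423 127.7788] [366 119  22  15] ((376.4553527832031, 125.35198211669922), (15.864917755126953, 21.19914436340332), 101.70328521728516)
t 203 [209.8227 228.7685] [199 218  21  22] ((208.99806213378906, 228.7441864013672), (21.143775939941406, 21.94078826904297), 35.18970489501953)
t 16 [193.625  243.5625] [190 243   9   2] 
t 15 [190.6    215.6667] [190 213   3   8] ((189.90908813476562, 216.63636779785156), (2.98
[... 895 characters left out ...]
, [365.7692565917969, 199.8461456298828], [353.2692565917969, 202.3461456298828]]
t 186 [310.0215 184.5806] [299 180  23  10] ((310.0242004394531, 184.71035766601562), (22.256189346313477, 8.719776153564453), 4.763641834259033) [[298.5724792480469, 188.1310577392578], [299.2966003417969, 179.44139099121094], [321.4759216308594, 181.28965759277344], [320.7518005371094, 189.9793243408203]]
t 121 [289.4298 182.9835] [282 178  15  10] ((289.3699951171875, 182.9099884033203), (14.283556938171387, 8.7681245803833), 8.130102157592773) [[281.67999267578125, 186.239990234375], [282.91998291015625, 177.55999755859375], [297.05999755859375, 179.57998657226562], [295.82000732421875, 188.25997924804688]]
```

View pics/c4.png

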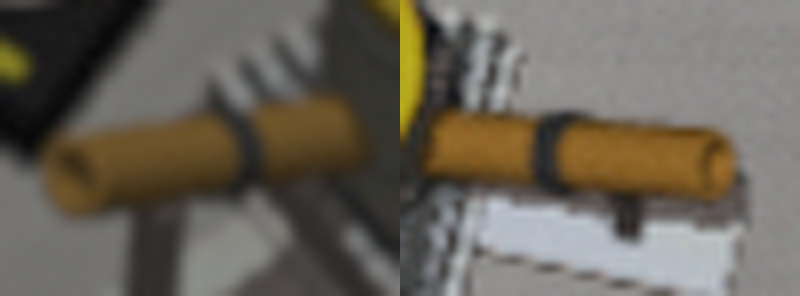

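View pics/c5.png

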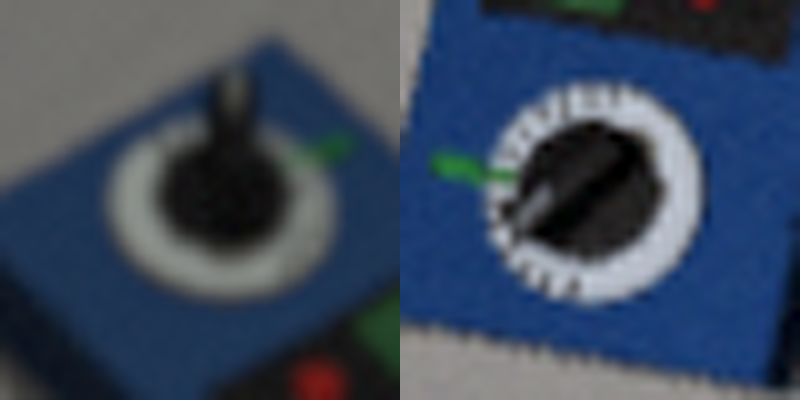

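```bash
python3 - <<'E'
from h import *
s=cv2.imread("pics/scene0.png");t=cv2.imread("pics/top0.png")
az=lambda v:np.degrees(np.arctan2(v[1],v[0]))
# dial
print("disc tri",tri((376.6,125.1),(209,228.7)))
C=T.plane((209,228.7),.057); print("disc T",C,"S",S.plane((376.6,125.1),.057))
G=T.plane((196.2,226.6),.056); print("green az T",az(G-C), "S",az(S.plane((387.8,119.4),.056)-S.plane((376.6,125.1),.057)))
a,b=T.plane((201,233),.099),T.plane((214,224),.099); print("bar",a,b,az(a-b),np.linalg.norm(a-b),(a+b)/2)
m=hsv(t,(100,100,40),(125,255,255),(180,185,245,255)); ct=max(cv2.findContours(m,0,1)[0],key=cv2.contourArea); rc=cv2.minAreaRect(ct);bp=cv2.boxPoints(rc);print("box",[T.plane(p,.055)[:2] for p in bp],[az(T.plane(bp[i],.055)-T.plane(bp[(i+1)%4],.055)) for i in range(4)])
# lid
for n,im,r,cam in(("s",s,(350,145,415,195),S),("t",t,(235,145,292,200),T)):
    a,c,b,m=comps(hsv(im,(24,120,80),(34,255,255),r),50)[0]
    h=cv2.convexHull(np.c_[np.nonzero(m)[::-1]].astype(np.int32)); e=cv2.fitEllipse(h);print("lid",n,e,cam.plane(e[0],.186))
# tube
print("mouth",tri((328.9,201.8),(319.1,184.9)),T.plane((319.1,184.9),.160),S.plane((328.9,201.8),.16))
N=[]
for n,im,r,cam in(("s",s,(333,185,366,212),S),("t",t,(285,170,315,200),T)):
    m=hsv(im,(8,100,45),(22,255,255),r); pts=[]
    for x in range(r[0],r[2]):
        ys=np.nonzero(m[:,x])[0]
        if len(ys)>=8: pts.append((x,ys.mean()))
    vx,vy,x0,y0=cv2.fitLine(np.array(pts,np.float32),cv2.DIST_HUBER,0,.01,.01).ravel(); print(n,len(pts),vx,vy,x0,y0)
    p,q=np.array([x0-10*vx,y0-10*vy]),np.array([x0+10*vx,y0+10*vy]); nn=np.cross(cam.ray(p),cam.ray(q)); N.append((nn/np.linalg.norm(nn),cam.o))
d=np.cross(N[0][0],N[1][0]); d/=np.linalg.norm(d); d*=np.sign(d[2]); A=np.array([N[0][0],N[1][0],[0,0,1]]); P=np.linalg.solve(A,[N[0][0]@N[0][1],N[1][0]@N[1][1],.16]); print("axis",d,az(d),np.degrees(np.arcsin(d[2])),"at z=.16",P)
# gauge
for h,ps,pt in((.0,(218.26,255.46),(402.6,234.2)),):
    print("handle",tri(ps,pt),T.plane(pt,.053),S.plane(ps,.053))
print("tip",tri((280.7,288.6),(384.1,179.2)),T.plane((384.1,179.2),.045),S.plane((280.7,288.6),.045))
for n,im,r,cam in(("s",s,(195,235,292,302),S),("t",t,(370,172,415,256),T)):
    m=comps(hsv(im,(3,110,60),(20,255,255),r))[0][3]; P=np.array([cam.plane(p,.053)[:2] for p in np.c_[np.nonzero(m)[::-1]]])
    mu=P.mean(0);u,sv,v=np.linalg.svd(P-mu);q=(P-mu)@v[0]; print(n,mu,az(v[0]),q.min(),q.max(),"ends",mu+v[0]*q.min(),mu+v[0]*q.max())
E
```

```text
disc tri (array([0.4203, 0.3109, 0.0599]), np.float64(0.0008387503258686724))
disc T [0.4203 0.3113 0.057 ] S [0.4191 0.3134 0.057 ]
green az T 82.35387489925023 S 78.77551883687715
bar [0.4031 0.3236 0.099 ] [0.4313 0.2863 0.099 ] 127.07542657398204 0.04674058423975619 [0.4172 0.305  0.099 ]
box [array([0.3812, 0.3808]), array([0.5301, 0.3602]), array([0.5061, 0.231 ]), array([0.3582, 0.2537])] [np.float64(172.15923403293638), np.float64(79.48443713966157), np.float64(-8.714066767978403), np.float64(-100.21506177742084)]
lid s ((382.9139404296875, 168.4866485595703), (37.30483627319336, 43.430816650390625), 102.302978515625) [0.5842 0.1262 0.186 ]
lid t ((263.2147216796875, 172.54556274414062), (37.25712585449219, 38.18852996826172), 70.0685806274414) [0.574  0.1341 0.186 ]
mouth (array([ 0.548 , -0.0258,  0.1604]), np.float64(0.001122578742311084)) [ 0.5477 -0.0263  0.16  ] [ 0.5481 -0.0252  0.16  ]
s 26 0.98672247 -0.16241558 343.2 199.3
t 26 0.99635994 0.08524567 295.9 183.45
axis [-0.16   -0.8067  0.5689] -101.2190203234108 34.67127425770711 at z=.16 [ 0.5461 -0.0275  0.16  ]
handle (array([ 0.4206, -0.2909,  0.0491]), np.float64(0.000676710498137824)) [ 0.4204 -0.2898  0.053 ] [ 0.4223 -0.2915  0.053 ]
tip (array([ 0.5946, -0.2335,  0.0456]), np.float64(0.0009506686913701806)) [ 0.595  -0.2332  0.045 ] [ 0.5942 -0.2338  0.045 ]
s [ 0.4221 -0.2916] 17.038249224728883 -0.05433931920610699 0.05339742690479171 ends [ 0.3701 -0.3075] [ 0.4731 -0.2759]
t [ 0.4207 -0.2898] -161.22427655018586 -0.05577832187199648 0.05612651547998877 ends [ 0.4735 -0.2718] [ 0.3675 -0.3078]
```

```bash
cat > plan.py <<'E'
from h import *
import json,os
from scipy.spatial.transform import Rotation as Ro
F='cmd.json'
def load():
    d=json.load(open(F)); return np.array(d['p']),np.array(d['R'])
def save(p,R): json.dump({'p':list(map(float,p)),'R':np.array(R).tolist()},open(F,'w'))
def down(az):
    a=np.radians(az); x=np.array([np.cos(a),np.sin(a),0]); z=np.array([0,0,-1.]); return np.c_[x,np.cross(z,x),z]
def rel(p,R,pc=None,Rc=None):
    if pc is None: pc,Rc=load()
    return (Rc.T@(np.array(p)-pc))*1e3, Ro.from_matrix(Rc.T@R).as_rotvec(degrees=True)
def show(*wps):
    for p,R in wps:
        l,r=rel(p,R); print([round(float(v),1) for v in l],[round(float(v),2) for v in r])
def apply(lin,rot):  # the last row actually played
    p,R=load(); p2=p+R@np.array(lin)/1e3; R2=R@Ro.from_rotvec(rot,degrees=True).as_matrix(); save(p2,R2)
    s=bot.read_state(); print("cmd",p2,"meas",s['position'],"err mm",(s['position']-p2)*1e3,"rot err",Ro.from_matrix(R2.T@s['tcp_rot']).as_rotvec(degrees=True),"F",s['force'],"open",round(s['opening'],3),"q",s['joint_positions'],"t",s['time_s'])
E
python3 - <<'E'
from plan import *
save([0.167,-0.602,0.223],down(np.degrees(np.arctan2(.2675,.9636))))
print("lid",tri((382.9,168.5),(263.2,172.5)))
D=(.4200,.3112)
show(((.45,-.25,.33),down(55)),((.47,.05,.33),down(90)),((*D,.25),down(127)),((*D,.12),down(127)))
E
```

```text
lid (array([0.5781, 0.1366, 0.1689]), np.float64(0.00029643324178754276))
[366.8, -263.5, -107.0] [0.0, 0.0, -39.49]
[466.4, -547.2, -107.0] [0.0, 0.0, -74.49]
[488.1, -812.2, -27.0] [-0.0, -0.0, -111.49]
[488.1, -812.2, 103.0] [-0.0, -0.0, -111.49]
```

Request:
{"fn": "play_rows", "kwargs": {"fingers": [0,0,0,0,0,0,0,0,0,0,0,0,0,0,0,0,0,0,0,0], "linear": [[33,-24,-30],[66,-48,-60],[100,-72,-90],[133,-96,-107],[166,-120,-107],[200,-144,-107],[233,-168,-107],[266,-192,-107],[300,-216,-107],[333,-240,-107],[367,-264,-107],[383,-310,-107],[400,-358,-107],[416,-405,-107],[433,-453,-107],[450,-500,-107],[466,-547,-107],[470,-592,-107],[474,-636,-107],[478,-680,-107]], "rot": [[0,0,-3],[0,0,-7],[0,0,-11],[0,0,-15],[0,0,-19],[0,0,-23],[0,0,-27],[0,0,-31],[0,0,-34],[0,0,-37],[0,0,-40],[0,0,-46],[0,0,-52],[0,0,-58],[0,0,-64],[0,0,-70],[0,0,-75],[0,0,-81],[0,0,-87],[0,0,-93]]}}

```text
time_s: 2.1
position: [0.445, 0.1827, 0.3292]
tcp_rot: [[-0.322, 0.947, -0.001], [0.947, 0.322, -0.0], [0.0, -0.001, -1.0]]
force: [0.8, 0.8, 0.5]
opening: 0.999
```

```bash
python3 - <<'E'
from plan import *
apply([478,-680,-107],[0,0,-93])
D=(.4200,.3112)
show(((*D,.25),down(127)),((*D,.12),down(127)))
E
```

```text
cmd [0.4457 0.1811 0.33  ] meas [0.445  0.1827 0.3292] err mm [-0.7276  1.613  -0.7657] rot err [ 0.0382  0.0055 -0.2611] F [0.7529 0.7559 0.4752] open 0.999 q [ 8.9808 11.9149 93.6194 -0.001  74.5042 -9.795 ] t 2.1
[131.5, 17.0, 80.0] [0.0, 0.0, -18.49]
[131.5, 17.0, 210.0] [0.0, 0.0, -18.49]
```

Request:
{"fn": "play_rows", "kwargs": {"fingers": [0,0,0,0,0,0,0,0,0,0], "linear": [[35,5,10],[75,10,30],[110,15,55],[131.5,17,80],[131.5,17,115],[131.5,17,150],[131.5,17,185],[131.5,17,210],[131.5,17,210],[131.5,17,210]], "rot": [[0,0,-5],[0,0,-10],[0,0,-15],[0,0,-18.5],[0,0,-18.5],[0,0,-18.5],[0,0,-18.5],[0,0,-18.5],[0,0,-18.5],[0,0,-18.5]]}}

```text
time_s: 3.1
position: [0.4202, 0.311, 0.1195]
tcp_rot: [[-0.602, 0.798, -0.001], [0.798, 0.602, -0.0], [0.0, -0.001, -1.0]]
force: [-0.3, 1.1, 1.3]
opening: 1.001
```

```bash
python3 - <<'E'
from plan import *
apply([131.5,17,210],[0,0,-18.5])
s=capture("scene");t=capture("top")
def c(im,x,y,w,h,k): return cv2.resize(im[y:y+h,x:x+w],(w*k,h*k),interpolation=cv2.INTER_CUBIC)
cv2.imwrite("pics/d1.png",np.hstack([c(s,330,60,100,90,4),c(t,160,180,100,90,4)])[:,:,::-1])
E
```

```text
cmd [0.4201 0.3112 0.12  ] meas [0.4202 0.311  0.1195] err mm [ 0.1462 -0.2196 -0.5296] rot err [0.0565 0.0138 0.0002] F [-0.3281  1.0881  1.2828] open 1.001 q [ 24.2419  31.2362 102.1624   0.0013  46.6595 -12.7737] t 3.1
```

View pics/d1.png

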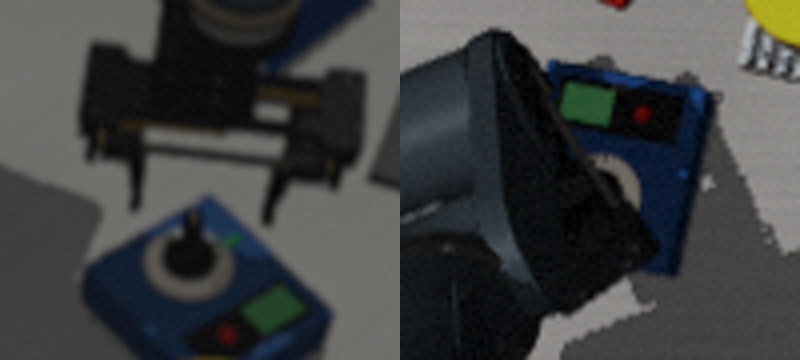

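The fingers straddle the dial bar, so I descend 45 mm and close.

Request:
{"fn": "play_rows", "kwargs": {"fingers": [0,0,0,0,160,255,255,255,255,255,255,255,255,255,255], "linear": [[0,0,15],[0,0,30],[0,0,45],[0,0,45],[0,0,45],[0,0,45],[0,0,45],[0,0,45],[0,0,45],[0,0,45],[0,0,45],[0,0,45],[0,0,45],[0,0,45],[0,0,45]], "rot": [[0,0,0],[0,0,0],[0,0,0],[0,0,0],[0,0,0],[0,0,0],[0,0,0],[0,0,0],[0,0,0],[0,0,0],[0,0,0],[0,0,0],[0,0,0],[0,0,0],[0,0,0]]}}

```text
time_s: 4.7
position: [0.4189, 0.3104, 0.0743]
tcp_rot: [[-0.602, 0.798, -0.003], [0.798, 0.602, -0.001], [0.001, -0.003, -1.0]]
force: [-2.9, -1.1, 1.0]
opening: 0.162
```

```bash
python3 - <<'E'
from plan import *
apply([0,0,45],[0,0,0]); print(bot.read_state()['moment'])
E
```

```text
cmd [0.4201 0.3112 0.075 ] meas [0.4189 0.3104 0.0743] err mm [-1.1264 -0.7278 -0.6703] rot err [ 0.1655  0.036  -0.0099] F [-2.85   -1.1433  1.021 ] open 0.162 q [ 24.25    35.6785 103.8524  -0.0022  40.6384 -12.7732] t 4.7
[-0.2282  0.2285  0.0035]
```

```bash
python3 - <<'E'
from plan import *
az=lambda v:np.degrees(np.arctan2(v[1],v[0]))
t=cv2.imread("pics/top0.png");s=cv2.imread("pics/scene0.png")
for p,cam,n in(((196.2,226.6),T,'T'),((387.8,119.4),S,'S')):
    g=cam.plane(p,.056); print(n,g,az(g[:2]-np.array([.4192,.3106])))
# weighted mark centroid by greenness
for im,r,cam in((t,(190,222,201,231),T),(s,(383,115,392,124),S)):
    x0,y0,x1,y1=r; c=im[y0:y1,x0:x1].astype(float); w=np.clip(c[:,:,1]-np.maximum(c[:,:,0],c[:,:,2])-15,0,None)
    yy,xx=np.mgrid[y0:y1,x0:x1]; p=((w*xx).sum()/w.sum(),(w*yy).sum()/w.sum()); g=cam.plane(p,.056); print(p,g,az(g[:2]-np.array([.4192,.3106])))
    P=np.array([cam.plane((a,b),.056)[:2] for a,b in zip(xx.ravel(),yy.ravel())]);W=w.ravel();mu=(P*W[:,None]).sum(0)/W.sum();C=((P-mu)*W[:,None]).T@(P-mu);v=np.linalg.eigh(C)[1][:,1];print(" mark line az",az(v))
# box edges in top: blue mask, left (image) edge per row, bottom edge per col
m=hsv(t,(100,100,40),(125,255,255),(180,185,245,255))
L=[(np.nonzero(m[y])[0].min()-.5,y) for y in range(203,238)]
Tp=[(x,np.nonzero(m[:,x])[0].min()-.5) for x in range(206,232)]
B=[(x,np.nonzero(m[:,x])[0].max()+.5) for x in range(192,224)]
for n,q in(("L",L),("Top",Tp),("B",B)):
    P=np.array([T.plane(a,.055)[:2] for a in q],np.float32); f=cv2.fitLine(P,cv2.DIST_HUBER,0,.001,.01).ravel(); print(n,az(f[:2]),f[2:])
E
```

```text
T [0.4257 0.3519 0.056 ] 81.01609789368415
S [0.4276 0.3563 0.056 ] 79.54943065641615
(np.float64(196.25714285714287), np.float64(226.44571428571427)) [0.4262 0.3518 0.056 ] 80.32796317416395
 mark line az 81.85896032501543
(np.float64(387.13793103448273), np.float64(119.75862068965517)) [0.4271 0.3537 0.056 ] 79.55285225686515
 mark line az 75.62524540462259
L -9.041411 [0.446 0.371]
Top 81.56581 [0.5157 0.2853]
B 81.557785 [0.3709 0.3131]
```

The target azimuth is about 80.9°, so I turn 46° clockwise.

Request:
{"fn": "play_rows", "kwargs": {"fingers": [255,255,255,255,255,255,255,255,255,255,255,255,255,255,255,255,255], "linear": [[0,0,0],[0,0,0],[0,0,0],[0,0,0],[0,0,0],[0,0,0],[0,0,0],[0,0,0],[0,0,0],[0,0,0],[0,0,0],[0,0,0],[0,0,0],[0,0,0],[0,0,0],[0,0,0],[0,0,0]], "rot": [[0,0,2],[0,0,5],[0,0,9],[0,0,13],[0,0,17],[0,0,21],[0,0,25],[0,0,29],[0,0,33],[0,0,37],[0,0,40],[0,0,43],[0,0,45],[0,0,46],[0,0,46],[0,0,46],[0,0,46]]}}

```text
time_s: 6.4
position: [0.4187, 0.3104, 0.0743]
tcp_rot: [[0.156, 0.988, -0.003], [0.988, -0.156, -0.001], [-0.002, -0.003, -1.0]]
force: [-5.5, -1.8, 2.7]
opening: 0.157
```

```bash
python3 - <<'E'
from plan import *
apply([0,0,0],[0,0,46]); print(bot.read_state()['moment'])
E
```

```text
cmd [0.4201 0.3112 0.075 ] meas [0.4187 0.3104 0.0743] err mm [-1.342  -0.8136 -0.6892] rot err [ 0.1691 -0.1065 -0.0215] F [-5.5263 -1.7612  2.6757] open 0.157 q [ 24.2481  35.6771 103.8633   0.0055  40.6593  33.2076] t 6.4
[-0.3554  0.6692 -0.0366]
```

Now release, rise and back off to the right so the top camera sees the dial.

```bash
python3 - <<'E'
from plan import *
D=(.4187,.3104)
show(((*D,.075),down(80.9)),((*D,.25),down(80.9)),((.46,.06,.33),down(80.9)),((.46,-.10,.33),down(70)))
E
```

```text
[-1.0, -1.2, 0.0] [0.0, 0.0, 0.11]
[-1.0, -1.2, -175.0] [0.0, 0.0, 0.11]
[-241.9, 78.7, -255.0] [0.0, 0.0, 0.11]
[-399.9, 103.7, -255.0] [0.0, 0.0, 11.01]
```

Request:
{"fn": "play_rows", "kwargs": {"fingers": [150,0,0,0,0,0,0,0,0,0,0,0,0,0,0,0,0,0,0,0], "linear": [[-1,-1,0],[-1,-1,0],[-1,-1,0],[-1,-1,0],[-1,-1,0],[-1,-1,-20],[-1,-1,-50],[-1,-1,-90],[-1,-1,-130],[-1,-1,-175],[-41,12,-190],[-81,25,-205],[-121,39,-220],[-161,52,-240],[-201,65,-255],[-241,79,-255],[-280,85,-255],[-320,91,-255],[-360,97,-255],[-400,104,-255]], "rot": [[0,0,0],[0,0,0],[0,0,0],[0,0,0],[0,0,0],[0,0,0],[0,0,0],[0,0,0],[0,0,0],[0,0,0],[0,0,0],[0,0,0],[0,0,0],[0,0,0],[0,0,0],[0,0,0],[0,0,3],[0,0,6],[0,0,9],[0,0,11]]}}

```text
time_s: 8.4
position: [0.4602, -0.102, 0.3297]
tcp_rot: [[0.344, 0.939, 0.001], [0.939, -0.344, -0.0], [0.0, 0.001, -1.0]]
force: [-0.1, -0.2, 0.3]
opening: 0.997
```

```bash
python3 - <<'E'
from plan import *
apply([-400,104,-255],[0,0,11])
s=capture("scene");t=capture("top")
cv2.imwrite("pics/t2.png",t[:,:,::-1])
cv2.imwrite("pics/s2.png",s[:,:,::-1])
def c(im,x,y,w,h,k): return cv2.resize(im[y:y+h,x:x+w],(w*k,h*k),interpolation=cv2.INTER_CUBIC)
cv2.imwrite("pics/d2.png",np.hstack([c(s,355,100,40,45,10),c(t,190,205,40,45,10)])[:,:,::-1])
E
```

```text
cmd [ 0.4603 -0.1002  0.33  ] meas [ 0.4602 -0.102   0.3297] err mm [-0.1096 -1.8    -0.3021] rot err [-0.0421  0.0031  0.106 ] F [-0.0677 -0.2206  0.271 ] open 0.997 q [-26.1183  10.9743  94.8001   0.0079  74.184   -6.0294] t 8.4
```

View pics/d2.png

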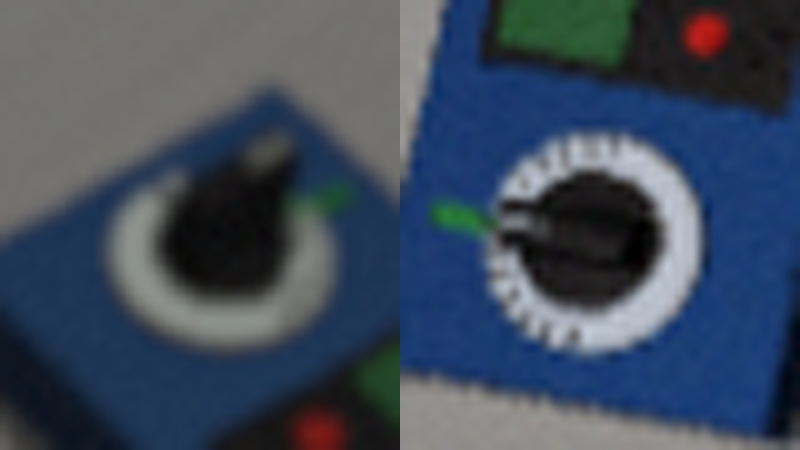

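```bash
python3 - <<'E'
from plan import *
az=lambda v:np.degrees(np.arctan2(v[1],v[0]))
C=np.array([.4187,.3104])
print(T.proj([[*C,.099],[*C,.057]]),S.proj([[*C,.099],[*C,.057]]))
for a in (77,79,81,83): 
    u=np.array([np.cos(np.radians(a)),np.sin(np.radians(a))]); print(a,T.proj([[*(C+u*.016),.099]]),S.proj([[*(C+u*.016),.099]]))
t=cv2.imread("pics/t2.png");s=cv2.imread("pics/s2.png")
print(t[223:231,198:210].max(2)); print(s[110:120,378:388].max(2))
E
```

```text
[[205.7469 227.9408]
 [209.2556 229.2166]] [[377.6204 116.2411]
 [375.8463 125.5519]]
77 [[200.6706 226.5961]] [[381.9913 114.1323]]
79 [[200.6192 226.7761]] [[381.8792 114.0123]]
81 [[200.5741 226.9576]] [[381.7618 113.8949]]
83 [[200.5352 227.1403]] [[381.6395 113.7805]]
[[115 115 160 190 148 197 154  73  27  26  30  31]
 [113 122 153 165 167 151  48  27  29  29  26  29]
 [113 117  49  29  41  38  15  26  24  23  22  22]
 [ 82  95  87  93  85  40  33  17  17  16  13  15]
 [ 88  86 118 124 115  68  62  31  30  23  24  17]
 [109  91  38  26  34  55  58  33  34  30  35  29]
 [120 116  55  50  19  21  27  29  32  30  36  37]
 [116 132 137 131  21  17  19  17  15  23  23  33]]
[[ 98  92  86  83  83  85  90  99 104 113]
 [ 89  86  83  82  81  82  84  90  96 103]
 [ 84  82  80  75  76  79  81  83  87  94]
 [ 81  79  73  68  72  76  78  81  84  87]
 [ 74  70  71  72  74  70  70  79  83  83]
 [ 57  57  70  75  70  53  54  73  82  83]
 [ 36  42  57  57  43  28  46  72  82  84]
 [ 24  31  36  30  19  24  49  75  84  82]
 [ 20  18  19  15  16  27  53  75  80  75]
 [ 19  15  13  12  12  36  57  71  72  72]]
```

The dial pointer now lines up with the green mark: stripe at top (201,226.8), expected (200.6,227.0). Next is the gauge.

```bash
python3 - <<'E'
from plan import *
G=(.4245,-.2895)
show(((*G,.25),down(18.3)),((*G,.10),down(18.3)))
for p in((392,280),(404,284),(346,260)): print(T.plane(p,.01))
E
```

```text
[-190.2, 31.1, 80.0] [0.0, 0.0, 51.71]
[-190.2, 31.1, 230.0] [0.0, 0.0, 51.71]
[ 0.2786 -0.2646  0.01  ]
[ 0.2671 -0.3025  0.01  ]
[ 0.3372 -0.1183  0.01  ]
```

Request:
{"fn": "play_rows", "kwargs": {"fingers": [0,0,0,0,0,0,0,0,0,0,0,0,0,0,0,0], "linear": [[-25,4,10],[-60,10,25],[-95,15,40],[-130,21,55],[-165,27,70],[-190,31,80],[-190,31,80],[-190,31,80],[-190,31,100],[-190,31,130],[-190,31,160],[-190,31,190],[-190,31,215],[-190,31,230],[-190,31,230],[-190,31,230]], "rot": [[0,0,6],[0,0,13],[0,0,20],[0,0,27],[0,0,34],[0,0,41],[0,0,47],[0,0,51.5],[0,0,51.5],[0,0,51.5],[0,0,51.5],[0,0,51.5],[0,0,51.5],[0,0,51.5],[0,0,51.5],[0,0,51.5]]}}

```text
time_s: 10.1
position: [0.4251, -0.2891, 0.0997]
tcp_rot: [[0.948, 0.318, -0.0], [0.318, -0.948, 0.0], [0.0, -0.0, -1.0]]
force: [-1.2, -0.1, 0.3]
opening: 0.998
```

```bash
python3 - <<'E'
from plan import *
apply([-190,31,230],[0,0,51.5])
s=capture("scene");t=capture("top")
def c(im,x,y,w,h,k): return cv2.resize(im[y:y+h,x:x+w],(w*k,h*k),interpolation=cv2.INTER_CUBIC)
cv2.imwrite("pics/g1.png",np.hstack([c(s,180,190,130,120,3),c(t,340,160,130,120,3)])[:,:,::-1])
p,R=load(); P=[p+R@np.array(v)*1e-3 for v in([0,0,50],[0,43,50],[0,-43,50])]; print(S.proj(P),T.proj(P))
E
```

```text
cmd [ 0.4245 -0.2893  0.1   ] meas [ 0.4251 -0.2891  0.0997] err mm [ 0.5796  0.2267 -0.3081] rot err [ 0.0132  0.0043 -0.0378] F [-1.1723 -0.0547  0.2664] open 0.998 q [-46.6943  32.6885 104.1967   0.0138  43.125   24.7429] t 10.1
[[219.7605 255.9087]
 [209.8151 270.4018]
 [229.3169 241.9794]] [[402.2355 232.9621]
 [415.2537 228.9416]
 [389.1618 236.9961]]
```

View pics/g1.png

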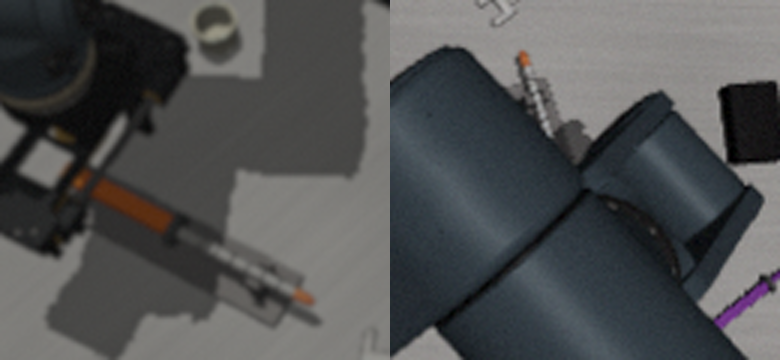

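Request:
{"fn": "play_rows", "kwargs": {"fingers": [0,0,0,0,0,160,255,255,255,255,255,255,255,255,255,255,255,255], "linear": [[0,0,20],[0,0,40],[0,0,60],[0,0,74],[0,0,74],[0,0,74],[0,0,74],[0,0,74],[0,0,74],[0,0,74],[0,0,74],[0,0,74],[0,0,74],[0,0,74],[0,0,74],[0,0,74],[0,0,74],[0,0,74]], "rot": [[0,0,0],[0,0,0],[0,0,0],[0,0,0],[0,0,0],[0,0,0],[0,0,0],[0,0,0],[0,0,0],[0,0,0],[0,0,0],[0,0,0],[0,0,0],[0,0,0],[0,0,0],[0,0,0],[0,0,0],[0,0,0]]}}

```text
time_s: 12.0
position: [0.4247, -0.2895, 0.0255]
tcp_rot: [[0.948, 0.318, -0.0], [0.318, -0.948, 0.0], [-0.0, -0.0, -1.0]]
force: [-0.1, 0.2, -1.0]
opening: 0.176
```

```bash
python3 - <<'E'
from plan import *
apply([0,0,74],[0,0,0]); print(bot.read_state()['moment'])
E
```

```text
cmd [ 0.4245 -0.2893  0.026 ] meas [ 0.4247 -0.2895  0.0255] err mm [ 0.1971 -0.1631 -0.5034] rot err [ 0.0046 -0.0025 -0.004 ] F [-0.0891  0.246  -0.9518] open 0.176 q [-46.7507  40.5469 106.1618  -0.0006  33.2965  24.7309] t 12.0
[-0.0213 -0.023   0.0063]
```

Request:
{"fn": "play_rows", "kwargs": {"fingers": [255,255,255,255,255,255,255,255,255,255,255,255,255,255], "linear": [[0,0,-4],[0,0,-10],[0,0,-20],[0,0,-35],[0,0,-55],[0,0,-80],[0,0,-110],[0,0,-140],[0,0,-170],[0,0,-200],[0,0,-225],[0,0,-240],[0,0,-240],[0,0,-240]], "rot": [[0,0,0],[0,0,0],[0,0,0],[0,0,0],[0,0,0],[0,0,0],[0,0,0],[0,0,0],[0,0,0],[0,0,0],[0,0,0],[0,0,0],[0,0,0],[0,0,0]]}}

```text
time_s: 13.4
position: [0.4243, -0.2891, 0.2657]
tcp_rot: [[0.948, 0.318, 0.0], [0.318, -0.948, -0.0], [0.0, 0.0, -1.0]]
force: [0.5, 0.5, -1.3]
opening: 0.179
```

```bash
cat >> plan.py <<'E'
def tub(az=-101.,el=35.,roll=0.):
    a,e=np.radians([az,el]); d=np.array([np.cos(e)*np.cos(a),np.cos(e)*np.sin(a),np.sin(e)])
    x=-d; z=np.array([0,0,-1.]); z-=x*(z@x); z/=np.linalg.norm(z); R=np.c_[x,np.cross(z,x),z]
    return d,R@Ro.from_rotvec([roll,0,0],degrees=True).as_matrix()
M=np.array([.547,-.0265,.160])
def ins(dist,az=-101.,el=35.,M=M,tipx=.188,roll=0.): # tip at dist outside mouth
    d,R=tub(az,el,roll); g=M+d*(dist+tipx); return g+R[:,2]*.019,R
E
python3 - <<'E'
from plan import *
apply([0,0,-240],[0,0,0]); s=bot.read_state(); print(s['moment'])
s=capture("scene");t=capture("top")
cv2.imwrite("pics/s3.png",s[:,:,::-1]);cv2.imwrite("pics/t3.png",t[:,:,::-1])
p,R=load(); tip=p+R@[.188,0,-.019]; print(tip,S.proj([tip]),T.proj([tip]))
print(ins(.05)); show(ins(.05))
E
```

```text
cmd [ 0.4245 -0.2893  0.266 ] meas [ 0.4243 -0.2891  0.2657] err mm [-0.2062  0.2604 -0.2515] rot err [-0.0086  0.003  -0.0028] F [ 0.5475  0.5017 -1.2851] open 0.179 q [-46.7508  18.5589  94.8654  -0.0009  66.5667  24.7318] t 13.4
[ 0.0143  0.0264 -0.0594]
[ 0.6028 -0.2296  0.285 ] [[274.5731 252.6823]] [[397.2286 157.2614]]
(array([ 0.5077, -0.2286,  0.2809]), array([[ 0.1563,  0.9816, -0.1094],
       [ 0.8041, -0.1908, -0.563 ],
       [-0.5736,  0.    , -0.8192]]))
[98.2, -31.2, -14.9] [-18.45, -31.65, -58.52]
```

View pics/s3.png

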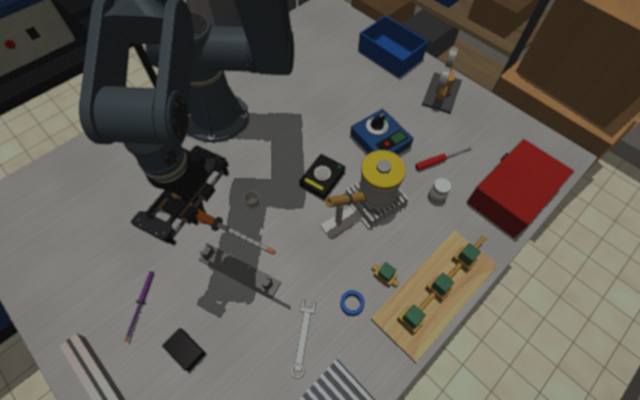

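View pics/t3.png

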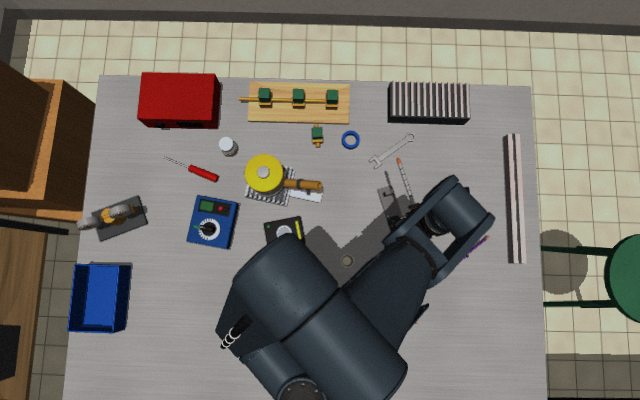

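Request:
{"fn": "play_rows", "kwargs": {"fingers": [255,255,255,255,255,255,255,255,255,255,255,255,255,255,255,255,255,255,255], "linear": [[6,-2,-1],[12,-4,-2],[18,-6,-3],[25,-8,-4],[31,-10,-5],[37,-12,-6],[43,-14,-7],[49,-16,-7],[55,-18,-8],[61,-20,-9],[68,-21,-10],[74,-23,-11],[80,-25,-12],[86,-27,-13],[92,-29,-14],[98,-31,-15],[98,-31,-15],[98,-31,-15],[98,-31,-15]], "rot": [[-1.1,-2,-3.7],[-2.3,-4,-7.3],[-3.5,-5.9,-11],[-4.6,-7.9,-14.6],[-5.8,-9.9,-18.3],[-6.9,-11.9,-21.9],[-8.1,-13.8,-25.6],[-9.2,-15.8,-29.3],[-10.4,-17.8,-32.9],[-11.5,-19.8,-36.6],[-12.7,-21.8,-40.2],[-13.8,-23.7,-43.9],[-15,-25.7,-47.5],[-16.1,-27.7,-51.2],[-17.3,-29.7,-54.9],[-18.5,-31.6,-58.5],[-18.5,-31.6,-58.5],[-18.5,-31.6,-58.5],[-18.5,-31.6,-58.5]]}}

```text
time_s: 15.4
position: [0.5075, -0.2293, 0.2801]
tcp_rot: [[0.158, 0.981, -0.11], [0.804, -0.192, -0.562], [-0.573, 0.001, -0.82]]
force: [-0.2, -0.9, -1.5]
opening: 0.183
```

```bash
python3 - <<'E'
from plan import *
apply([98,-31,-15],[-18.5,-31.6,-58.5])
s=capture("scene");t=capture("top")
cv2.imwrite("pics/s4.png",s[:,:,::-1]);cv2.imwrite("pics/t4.png",t[:,:,::-1])
st=bot.read_state();p,R=st['position'],st['tcp_rot']; P=[p+R@[x,0,-.019] for x in(.188,.182,.1,.058)]; print(P,S.proj(P),T.proj(P))
def c(im,x,y,w,h,k): return cv2.resize(im[y:y+h,x:x+w],(w*k,h*k),interpolation=cv2.INTER_CUBIC)
cv2.imwrite("pics/i4.png",np.hstack([c(s,270,170,100,80,4),c(t,280,150,100,80,4)])[:,:,::-1])
E
```

```text
cmd [ 0.5076 -0.2288  0.281 ] meas [ 0.5075 -0.2293  0.2801] err mm [-0.0364 -0.4912 -0.8755] rot err [0.0689 0.0356 0.0525] F [-0.2334 -0.8946 -1.4866] open 0.183 q [-17.843   23.8167  93.596  -39.2432  64.0419  11.4487] t 15.4
[array([ 0.5394, -0.0676,  0.1883]), array([ 0.5385, -0.0725,  0.1917]), array([ 0.5255, -0.1384,  0.2387]), array([ 0.5189, -0.1722,  0.2628])] [[313.6016 204.5883]
 [311.7945 204.8825]
 [285.229  209.2068]
 [270.116  211.6671]] [[333.6888 186.2223]
 [335.4396 186.3661]
 [360.4564 188.4219]
 [374.106  189.5449]]
```

View pics/i4.png

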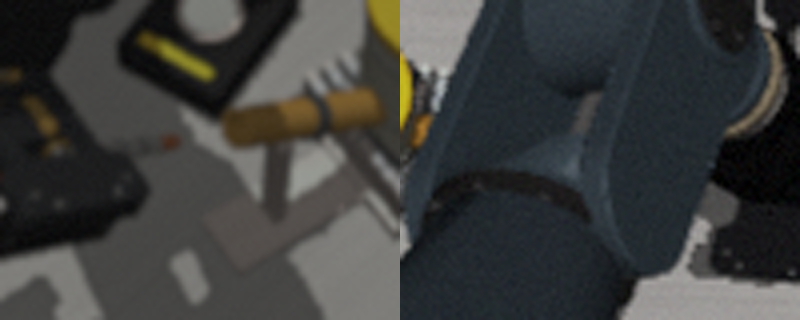

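View pics/s4.png

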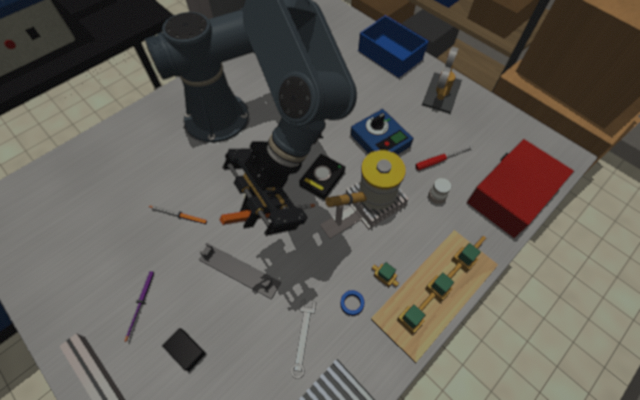

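The rod lines up with the tube axis within about 1 mm in both views: scene tip (314,205), mouth (329,202). I start inserting with a small droop correction.

Request:
{"fn": "play_rows", "kwargs": {"fingers": [255,255,255,255,255,255,255,255,255,255,255,255,255,255,255,255,255], "linear": [[4,0,-0.6],[10,-0.4,-0.6],[16,-0.4,-0.6],[22,-0.4,-0.6],[28,-0.4,-0.6],[34,-0.4,-0.6],[39,-0.4,-0.6],[43,-0.4,-0.6],[47,-0.4,-0.6],[51,-0.4,-0.6],[55,-0.4,-0.6],[59,-0.4,-0.6],[63,-0.4,-0.6],[67,-0.4,-0.6],[70,-0.4,-0.6],[70,-0.4,-0.6],[70,-0.4,-0.6]], "rot": [[0,0,0],[0,0,0],[0,0,0],[0,0,0],[0,0,0],[0,0,0],[0,0,0],[0,0,0],[0,0,0],[0,0,0],[0,0,0],[0,0,0],[0,0,0],[0,0,0],[0,0,0],[0,0,0],[0,0,0]]}}

```text
time_s: 17.2
position: [0.5185, -0.1723, 0.2409]
tcp_rot: [[0.157, 0.982, -0.108], [0.804, -0.191, -0.563], [-0.573, 0.001, -0.819]]
force: [-0.3, 0.3, -1.3]
opening: 0.178
```

```bash
python3 - <<'E'
from plan import *
apply([70,-.4,-.6],[0,0,0])
st=bot.read_state(); print("tool F",st['tcp_rot'].T@st['force'],"M",st['tcp_rot'].T@st['moment'])
s=capture("scene");
def c(im,x,y,w,h,k): return cv2.resize(im[y:y+h,x:x+w],(w*k,h*k),interpolation=cv2.INTER_CUBIC)
cv2.imwrite("pics/i5.png",c(s,270,170,100,80,8)[:,:,::-1])
E
```

```text
cmd [ 0.5182 -0.1721  0.2414] meas [ 0.5185 -0.1723  0.2409] err mm [ 0.2668 -0.1744 -0.438 ] rot err [-0.0056 -0.0083 -0.0117] F [-0.3322  0.2735 -1.2997] open 0.178 q [-11.635   27.3217  94.9132 -39.7679  63.6913  19.459 ] t 17.2
tool F [ 0.9132 -0.3797  0.9467] M [-0.1166  0.4607  0.0429]
```

View pics/i5.png

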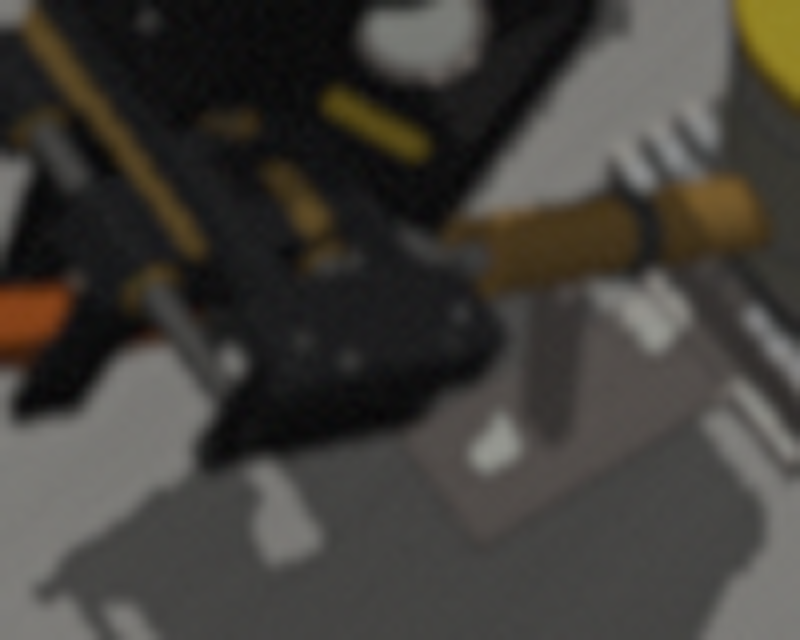

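Request:
{"fn": "play_rows", "kwargs": {"fingers": [255,255,255,255,255,255,255,255,255,255,255,255,255,255,255,255,255,255], "linear": [[4,0,0],[10,0,0],[16,0,0],[22,0,0],[28,0,0],[34,0,0],[40,0,0],[46,0,0],[52,0,0],[58,0,0],[64,0,0],[70,0,0],[76,0,0],[82,0,0],[88,0,0],[93,0,0],[97,0,0],[97,0,0]], "rot": [[0,0,0],[0,0,0],[0,0,0],[0,0,0],[0,0,0],[0,0,0],[0,0,0],[0,0,0],[0,0,0],[0,0,0],[0,0,0],[0,0,0],[0,0,0],[0,0,0],[0,0,0],[0,0,0],[0,0,0],[0,0,0]]}}

```text
time_s: 19.05
position: [0.5337, -0.0939, 0.1849]
tcp_rot: [[0.156, 0.982, -0.109], [0.804, -0.19, -0.563], [-0.573, 0.001, -0.819]]
force: [-0.4, -0.8, -1.4]
opening: 0.181
```

```bash
python3 - <<'E'
from plan import *
apply([97,0,0],[0,0,0])
st=bot.read_state(); print("tool F",st['tcp_rot'].T@st['force'],"M",st['tcp_rot'].T@st['moment'])
E
```

```text
cmd [ 0.5335 -0.0941  0.1857] meas [ 0.5337 -0.0939  0.1849] err mm [ 0.1819  0.2439 -0.8616] rot err [ 0.0115  0.0021 -0.0466] F [-0.4493 -0.8185 -1.3756] open 0.181 q [ -3.3408  33.2584  94.6618 -39.3591  63.6525  29.2895] t 19.05
tool F [ 0.0602 -0.286   1.6366] M [-0.0814  0.4677  0.0595]
```

Request:
{"fn": "play_rows", "kwargs": {"fingers": [255,255,255,255,255,255,255], "linear": [[2,0,0],[4,0,0],[6,0,0],[8,0,0],[9,0,0],[10,0,0],[10,0,0]], "rot": [[0,0,0],[0,0,0],[0,0,0],[0,0,0],[0,0,0],[0,0,0],[0,0,0]]}}

```text
time_s: 19.75
position: [0.5352, -0.0861, 0.1795]
tcp_rot: [[0.157, 0.982, -0.109], [0.804, -0.191, -0.563], [-0.573, 0.001, -0.819]]
force: [-0.1, -0.6, -1.3]
opening: 0.177
```

Request:
{"fn": "play_rows", "kwargs": {"fingers": [255,255,255], "linear": [[1,0,0],[1.5,0,0],[1.5,0,0]], "rot": [[0,0,0],[0,0,0],[0,0,0]]}}

```text
time_s: 20.05
position: [0.5355, -0.085, 0.1787]
tcp_rot: [[0.157, 0.982, -0.109], [0.804, -0.191, -0.563], [-0.573, 0.001, -0.819]]
force: [0.8, 0.3, -0.3]
opening: 0.182
```

```bash
python3 - <<'E'
from plan import *
apply([11.5,0,0],[0,0,0])
st=bot.read_state(); print("tool F",st['tcp_rot'].T@st['force'],"M",st['tcp_rot'].T@st['moment'])
s=capture("scene");
def c(im,x,y,w,h,k): return cv2.resize(im[y:y+h,x:x+w],(w*k,h*k),interpolation=cv2.INTER_CUBIC)
cv2.imwrite("pics/i6.png",c(s,270,160,100,80,8)[:,:,::-1])
E
```

```text
cmd [ 0.5353 -0.0848  0.1791] meas [ 0.5355 -0.085   0.1787] err mm [ 0.1889 -0.1429 -0.4929] rot err [ 0.0034  0.0002 -0.0059] F [ 0.7759  0.3413 -0.2561] open 0.182 q [ -2.4292  33.9739  94.4688 -39.2402  63.6958  30.321 ] t 20.05
tool F [ 0.543   0.6963 -0.0665] M [-0.0695  0.4909  0.0359]
```

View pics/i6.png

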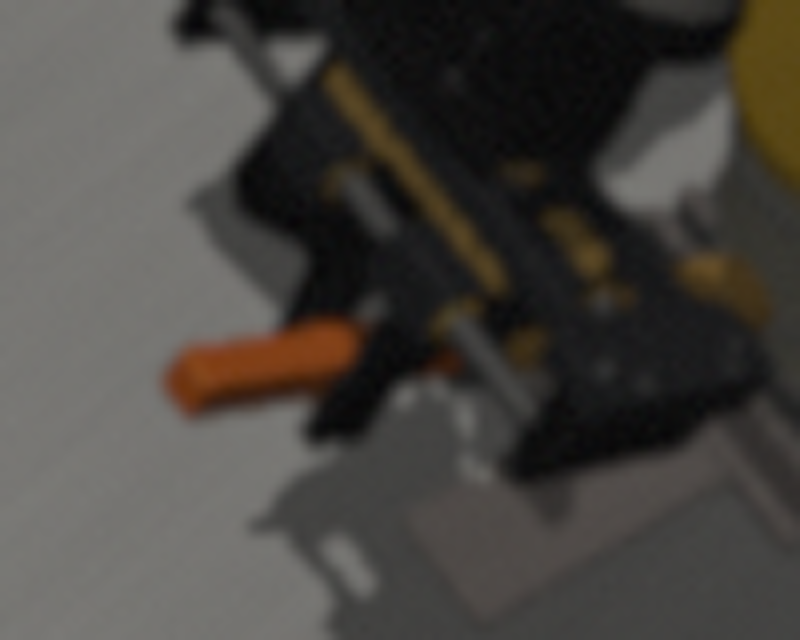

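Request:
{"fn": "play_rows", "kwargs": {"fingers": [255,255,255], "linear": [[0.7,0,0],[1.5,0,0],[1.5,0,0]], "rot": [[0,0,0],[0,0,0],[0,0,0]]}}

```text
time_s: 20.4
position: [0.5357, -0.0838, 0.1778]
tcp_rot: [[0.157, 0.982, -0.109], [0.804, -0.191, -0.563], [-0.573, 0.001, -0.819]]
force: [0.7, -1.2, -1.7]
opening: 0.182
```

Request:
{"fn": "play_rows", "kwargs": {"fingers": [255,255,255], "linear": [[0.7,0,0],[1.5,0,0],[1.5,0,0]], "rot": [[0,0,0],[0,0,0],[0,0,0]]}}

```text
time_s: 20.7
position: [0.5359, -0.0835, 0.1777]
tcp_rot: [[0.157, 0.982, -0.109], [0.803, -0.191, -0.565], [-0.575, 0.001, -0.818]]
force: [-0.9, -3.9, 1.8]
opening: 0.18
```

Request:
{"fn": "play_rows", "kwargs": {"fingers": [255,255,255,255], "linear": [[0.7,0,0],[1.5,0,0],[1.5,0,0],[1.5,0,0]], "rot": [[0,0,0],[0,0,0],[0,0,0],[0,0,0]]}}

```text
time_s: 21.1
position: [0.536, -0.0835, 0.1777]
tcp_rot: [[0.156, 0.982, -0.11], [0.801, -0.191, -0.567], [-0.577, 0.001, -0.816]]
force: [-1.7, -7.6, 4.0]
opening: 0.179
```

```bash
python3 - <<'E'
from plan import *
apply([4.5,0,0],[0,0,0])
st=bot.read_state(); print("tool F",st['tcp_rot'].T@st['force'],"M",st['tcp_rot'].T@st['moment'])
p,R=st['position'],st['tcp_rot']; d,_=tub(); print("collar face nominal rel mouth, along axis mm",(p+R@[.058,0,-.019]-M)@d*1e3)
s=capture("scene");
def c(im,x,y,w,h,k): return cv2.resize(im[y:y+h,x:x+w],(w*k,h*k),interpolation=cv2.INTER_CUBIC)
cv2.imwrite("pics/i7.png",c(s,270,160,100,80,8)[:,:,::-1])
E
```

```text
cmd [ 0.536  -0.0812  0.1766] meas [ 0.536  -0.0835  0.1777] err mm [-0.0336 -2.3024  1.1246] rot err [ 0.0194 -0.2904 -0.0102] F [-1.6622 -7.5527  3.9687] open 0.179 q [ -2.1537  34.2059  94.3633 -39.4601  63.8961  30.711 ] t 21.1
tool F [-8.6036 -0.1867  1.2246] M [-0.0783 -1.1019 -0.0548]
collar face nominal rel mouth, along axis mm -0.3563348679178743
```

View pics/i7.png

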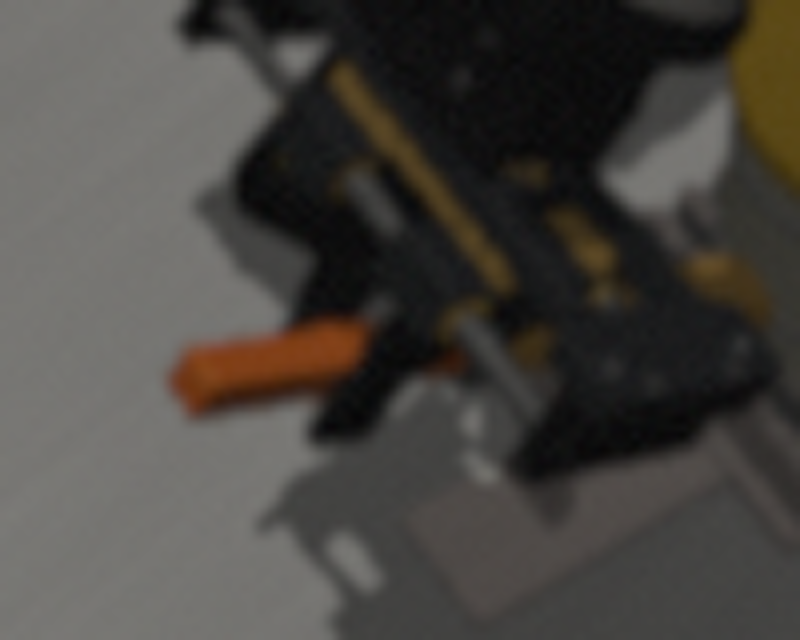

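The collar is seated: the push stopped with 8.6 N axial, and the collar sits 0.4 mm from its predicted contact point. Now I draw it out.

Request:
{"fn": "play_rows", "kwargs": {"fingers": [255,255,255,255,255,255,255,255,255,255,255,255,255,255,255,255,255,255,255,255], "linear": [[-3,0,0],[-8,0,0],[-16,0,0],[-26,0,0],[-36,0,0],[-46,0,0],[-56,0,0],[-66,0,0],[-76,0,0],[-86,0,0],[-96,0,0],[-106,0,0],[-116,0,0],[-126,0,0],[-138,0,0],[-151,0,0],[-165,0,0],[-178,0,0],[-190,0,0],[-190,0,0]], "rot": [[0,0,0],[0,0,0],[0,0,0],[0,0,0],[0,0,0],[0,0,0],[0,0,0],[0,0,0],[0,0,0],[0,0,0],[0,0,0],[0,0,0],[0,0,0],[0,0,0],[0,0,0],[0,0,0],[0,0,0],[0,0,0],[0,0,0],[0,0,0]]}}

```text
time_s: 23.15
position: [0.5065, -0.2358, 0.2865]
tcp_rot: [[0.16, 0.981, -0.107], [0.803, -0.192, -0.564], [-0.574, 0.004, -0.819]]
force: [0.6, 0.5, -1.2]
opening: 0.181
```

```bash
python3 - <<'E'
from plan import *
apply([-190,0,0],[0,0,0])
s=capture("scene");
def c(im,x,y,w,h,k): return cv2.resize(im[y:y+h,x:x+w],(w*k,h*k),interpolation=cv2.INTER_CUBIC)
cv2.imwrite("pics/i8.png",c(s,200,140,160,100,5)[:,:,::-1])
st=bot.read_state();p,R=st['position'],st['tcp_rot']; P=[p+R@[x,0,-.019] for x in(.188,.058,-.06)]; print(S.proj(P))
W=np.array([.417,.081,.106])
def fin(az,z=0): 
    a=np.radians(az); u=np.array([np.cos(a),np.sin(a),0]); g=W-.188*u+[0,0,z]; return g-np.array([0,0,.019]),down(az)
pc,Rc=load()
a=(pc+[-.03,0,.02],down(85))
show(a,fin(86,.14),fin(86,.05),fin(86)); print(fin(86))
E
```

```text
cmd [ 0.5062 -0.234   0.2855] meas [ 0.5065 -0.2358  0.2865] err mm [ 0.3839 -1.7775  0.979 ] rot err [-0.0669 -0.0458  0.1592] F [ 0.6132  0.5371 -1.229 ] open 0.181 q [-18.5135  23.3088  93.3276 -39.2022  64.1477  10.5465] t 23.15
[[311.5095 204.6343]
 [267.4414 211.7306]
 [217.4421 219.784 ]]
[-16.2, -29.4, -13.1] [-1.77, 34.96, -5.84]
[120.0, -124.8, -12.7] [-2.07, 34.94, -6.8]
[171.6, -124.9, 61.0] [-2.07, 34.94, -6.8]
[200.3, -125.0, 102.0] [-2.07, 34.94, -6.8]
(array([ 0.4039, -0.1065,  0.087 ]), array([[ 0.0698,  0.9976,  0.    ],
       [ 0.9976, -0.0698,  0.    ],
       [ 0.    ,  0.    , -1.    ]]))
```

View pics/i8.png

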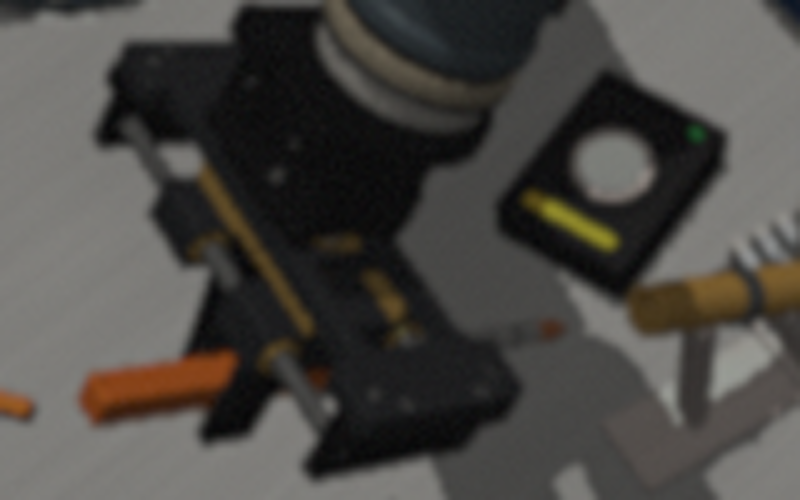

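Request:
{"fn": "play_rows", "kwargs": {"fingers": [255,255,255,255,255,255,255,255,255,255,255,255,255,255,255,255,255,255,255,255], "linear": [[-2,-4,-2],[-4,-7,-3],[-6,-11,-5],[-8,-15,-7],[-10,-18,-8],[-12,-22,-10],[-14,-26,-12],[-16,-29,-13],[-16,-29,-13],[-4,-37,-13],[10,-46,-13],[25,-56,-13],[40,-67,-13],[56,-78,-13],[72,-90,-13],[88,-102,-13],[104,-114,-13],[114,-121,-13],[120,-125,-13],[120,-125,-13]], "rot": [[-0.2,4.4,-0.8],[-0.5,8.8,-1.5],[-0.7,13.1,-2.2],[-0.9,17.5,-2.9],[-1.1,21.9,-3.7],[-1.3,26.2,-4.4],[-1.5,30.6,-5.1],[-1.8,34.9,-5.8],[-1.8,34.9,-5.8],[-1.8,34.9,-5.8],[-1.9,34.9,-6],[-1.9,34.9,-6.2],[-2,34.9,-6.4],[-2,34.9,-6.6],[-2.07,34.94,-6.8],[-2.07,34.94,-6.8],[-2.07,34.94,-6.8],[-2.07,34.94,-6.8],[-2.07,34.94,-6.8],[-2.07,34.94,-6.8]]}}

```text
time_s: 25.2
position: [0.4035, -0.1057, 0.2264]
tcp_rot: [[0.069, 0.998, -0.001], [0.998, -0.069, 0.0], [-0.0, -0.001, -1.0]]
force: [0.4, -0.3, -1.0]
opening: 0.181
```

```bash
python3 - <<'E'
from plan import *
apply([120,-125,-13],[-2.07,34.94,-6.8])
s=capture("scene");t=capture("top")
cv2.imwrite("pics/s9.png",s[:,:,::-1]);cv2.imwrite("pics/t9.png",t[:,:,::-1])
st=bot.read_state();p,R=st['position'],st['tcp_rot']; P=[p+R@[x,0,-.019] for x in(.188,.058,-.06)]; print(P,S.proj(P),T.proj(P))
E
```

```text
cmd [ 0.4037 -0.1063  0.2272] meas [ 0.4035 -0.1057  0.2264] err mm [-0.1793  0.6356 -0.7638] rot err [ 0.0541  0.0001 -0.0759] F [ 0.3798 -0.2925 -0.9837] open 0.181 q [-30.0897  13.8658 110.0309  -0.0341  56.1523 -26.1418] t 25.2
[array([0.4179, 0.0805, 0.2459]), array([ 0.4088, -0.0492,  0.246 ]), array([ 0.4006, -0.1669,  0.2462])] [[322.6604 125.0244]
 [280.2903 152.7005]
 [238.2023 180.171 ]] [[277.7363 225.5203]
 [326.5564 230.2905]
 [371.0006 234.6121]]
```

View pics/s9.png

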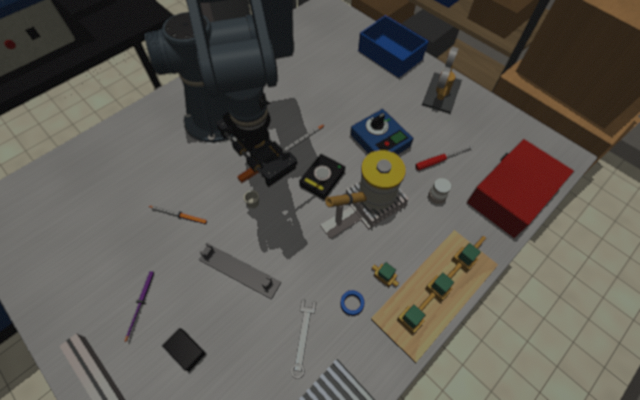

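View pics/t9.png

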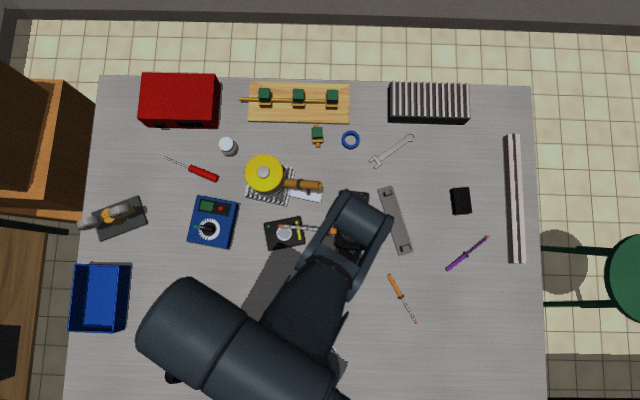

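The gauge is held level with the tip at scene (323,125) and top (278,226), as predicted. I descend to the final height.

Request:
{"fn": "play_rows", "kwargs": {"fingers": [255,255,255,255,255,255,255,255,255,255,255,255,255,255,255,255], "linear": [[0,0,6],[0,0,16],[0,0,30],[0,0,45],[0,0,60],[0,0,75],[0,0,90],[0,0,103],[0,0,115],[0,0,125],[0,0,132],[0,0,137],[0,0,139.5],[0,0,139.5],[0,0,139.5],[0,0,139.5]], "rot": [[0,0,0],[0,0,0],[0,0,0],[0,0,0],[0,0,0],[0,0,0],[0,0,0],[0,0,0],[0,0,0],[0,0,0],[0,0,0],[0,0,0],[0,0,0],[0,0,0],[0,0,0],[0,0,0]]}}

```text
time_s: 26.9
position: [0.4042, -0.1067, 0.0876]
tcp_rot: [[0.07, 0.998, 0.001], [0.998, -0.07, -0.001], [-0.0, 0.001, -1.0]]
force: [-0.8, -0.3, -1.2]
opening: 0.183
```

```bash
python3 - <<'E'
from plan import *
apply([0,0,139.5],[0,0,0])
s=capture("scene");t=capture("top")
cv2.imwrite("pics/s10.png",s[:,:,::-1]);cv2.imwrite("pics/t10.png",t[:,:,::-1])
st=bot.read_state();p,R=st['position'],st['tcp_rot']; P=[p+R@[x,0,-.019] for x in(.188,.182,.058,-.06)]; print(P,S.proj(P),T.proj(P))
def c(im,x,y,w,h,k): return cv2.resize(im[y:y+h,x:x+w],(w*k,h*k),interpolation=cv2.INTER_CUBIC)
cv2.imwrite("pics/f10.png",np.hstack([c(s,270,120,80,80,5),c(t,250,190,80,80,5)])[:,:,::-1])
cv2.imwrite("pics/f10d.png",np.hstack([c(s,355,100,40,45,10),c(t,190,205,40,45,10)])[:,:,::-1])
for im,cam,r in((s,S,(300,135,335,165)),(t,T,(265,215,290,240))):
    for a,cc,b,m in comps(hsv(im[:,:,::-1].copy(),(2,90,50),(18,255,255),r),3): print(a,cc,b)
print(st['qvel'],st['moment'])
E
```

```text
cmd [ 0.4037 -0.1064  0.0877] meas [ 0.4042 -0.1067  0.0876] err mm [ 0.4768 -0.3351 -0.1194] rot err [-0.0471 -0.0237 -0.0032] F [-0.8326 -0.3051 -1.2497] open 0.183 q [-30.1815  29.6254 118.1888  -0.0095  32.1335 -26.1719] t 26.9
[array([0.4172, 0.0809, 0.1065]), array([0.4168, 0.0749, 0.1065]), array([ 0.4081, -0.0488,  0.1066]), array([ 0.3999, -0.1665,  0.1066])] [[322.2295 158.2498]
 [320.5681 159.3961]
 [284.8075 184.0662]
 [248.0284 209.4301]] [[281.8194 230.4046]
 [283.8215 230.6017]
 [325.2774 234.6728]
 [364.8229 238.5376]]
21 [320.9048 159.8095] [318 158   7   5]
[-0.0378  0.0379  0.0562  0.0031 -0.0315  0.001 ] [-0.0258 -0.1395  0.011 ]
```

View pics/f10.png

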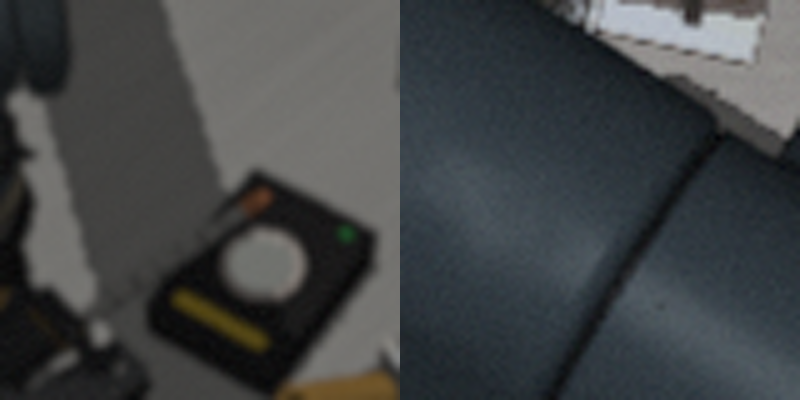

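View pics/s10.png

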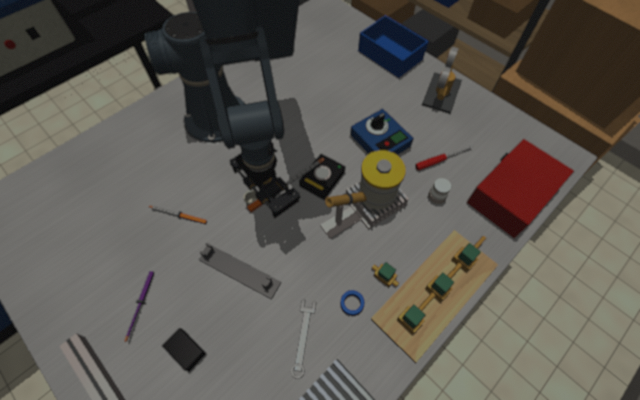

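```bash
python3 - <<'E'
from plan import *
s=cv2.imread("pics/s9.png");t=cv2.imread("pics/t9.png")
B={}
for n,im,cam,r in(("s",s,S,(308,115,335,140)),("t",t,T,(268,215,292,238))):
    for a,cc,b,m in comps(hsv(im,(2,90,50),(18,255,255),r),3):
        ys,xs=np.nonzero(m); print(n,a,cc,b); B.setdefault(n,cc)
if len(B)==2: print(tri(B['s'],B['t']))
def c(im,x,y,w,h,k): return cv2.resize(im[y:y+h,x:x+w],(w*k,h*k),interpolation=cv2.INTER_CUBIC)
u=cv2.imread("pics/s10.png"); cv2.imwrite("pics/f11.png",np.hstack([c(u,225,140,80,80,5),c(t,262,210,40,40,10)]))
E
```

```text
s 13 [320.3077 126.5385] [318 125   5   4]
t 25 [280.84 225.12] [277 223   8   5]
(array([0.4188, 0.0719, 0.2481]), np.float64(0.0005074505253285939))
```

View pics/f11.png

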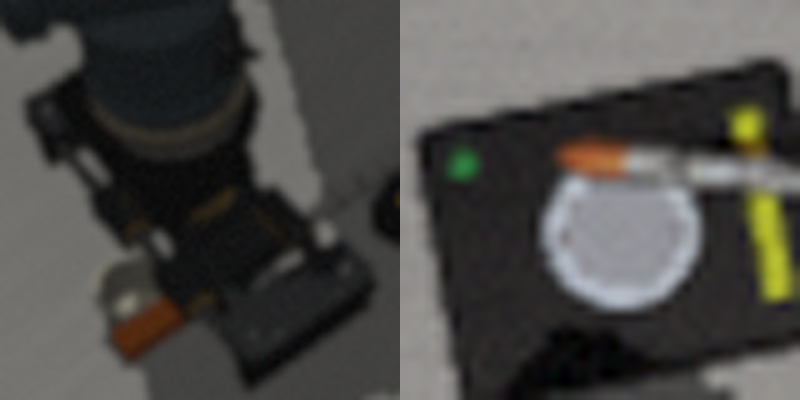

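View pics/f10d.png

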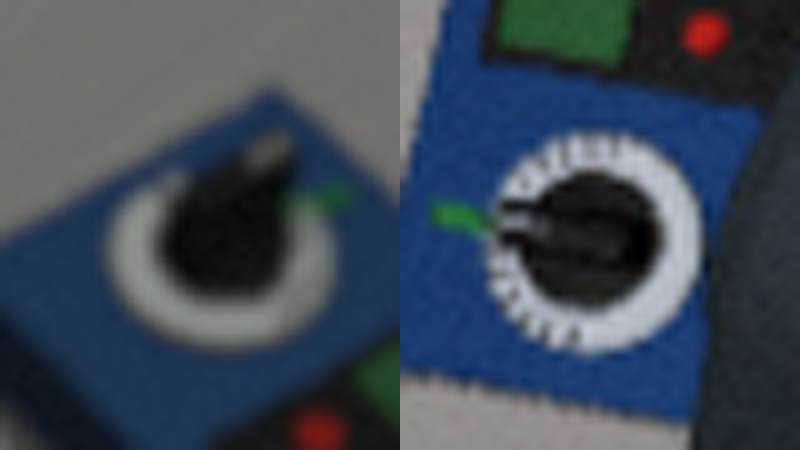

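```bash
python3 - <<'E'
from plan import *
s=bot.read_state(); print(s['position'],s['force'],s['opening'],abs(s['qvel']).max(),s['time_s']); print(bot.hand_in())
E
```

```text
[ 0.4041 -0.1066  0.0876] [-0.2822  0.1659 -1.1572] 0.1755212360081297 0.056231295471627446 27.0
the job is handed in; nothing more can be done
None
```

I carried out every step in the order asked and handed the job in at 27.0 s. The arm is still gripping the gauge. The hand-in gave no verdict.

- **Dial:** I turned it 46° clockwise. The tool read about 81.0° while holding the bar, against a green mark measured at 80.3–81.6°. The stripe alone, read from the top picture, suggested 78–79°, which is a slight disagreement at the picture's resolution. The dial looked unchanged in the last picture.
- **Tube:** I lifted the gauge straight up out of its rest and pushed it in until the motion stopped with 8.6 N along the rod. The collar was then within 0.4 mm of where contact was predicted, and I drew the rod fully out. The collar meeting the mouth was hidden in the pictures, so this rests on force and position.
- **Final pose:**
  - The tip is at (0.417, 0.081, 0.1065), which is about 70 mm above the window centre at (0.417, 0.081, 0.036).
  - The rod is level to about 0.1°, and the arm is at rest.
  - The force on the tool was about 1.2 N, which is the gauge's weight, so it touches nothing else.
  - The top camera was blocked at the end. Both cameras saw the tip 14 cm higher on the same vertical line, and there it was within 1–2 mm of the computed point. I left that uncorrected.
- **Other things:** No contact with them showed in the forces, and the loose things I could see in the last pictures had not visibly moved. I did not measure their positions again.

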